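Close the pod box: fold its flap over and tuck it beneath the lip

TASK

Close the coffee pod box without grasping anything: with closed fingertips push its blue flap over from the outside until it lies on the box, and, keeping it pressed down because it springs back, push it along by its raised rib until its free edge is tucked fully home beneath the white lip, then let go and move clear. Do not pinch the flap or touch its grey inner face, do not lift, tip or shove the box away, and leave the pods inside it and all the other things on the worktop where they are.

Things in the scene. Friction and masses are not known exactly. Their poses are not given: they have to be found in the camera images.
- pod_box: Loose white open-topped plastic box, 1.4 kg, 135 (its x) x 110 (its y) x 60 mm high at the rim, with three coffee pods in it. Origin: on its underside at worktop level, mid width, 65 mm from the outside of the hinge-end wall and 70 mm from that of the lip-end wall, which rises to 79.5 mm. z is up; +x points from the hinge end to the lip end, the way the flap folds and tucks.
- flap (a joint): Angle of the blue flap, rad: 0 flat along the box's +x, 1.57 upright; starts 1.7 to 2.1 (its stop), leaning outward. It is 94 mm from pin to free edge, 94 mm wide, 5 mm thick (pin at mid thickness). A weak spring opens it (about 0.06 N m when flat), so it rises when let go unless its edge is beneath the lip.
- flap_slide (a joint): How far the flap's pin has slid along its slots towards the lip, m: 0 fully back (starts 0 to 0.003), 0.024 fully home. Stays where left; takes about 3 N. Flat and fully back, the free edge is 8 mm short of the lip; fully home, 16 mm of the flap is beneath it. If slid more than 7 mm before it is folded down, the edge lands on top of the lip.
- flap_edge (a point): Middle of the flap's free edge, at mid thickness.
- flap_rib (a point): Point on the flap's outer face (upper face once folded) at the foot of the white-capped raised rib, on its hinge side, mid width, 57 mm from the pin. The rib is parallel to the pin, 6 mm thick, 64 mm long, 7 mm high. A finger between pin and rib can press the flap down and push the rib towards the lip. Flap flat: this point is 66.5 mm above the worktop.
- pod_box_lip (a point): Middle of the lower inner edge of the retaining lip (box x = 46 mm, 75.5 mm above the worktop). The white lip is 4 mm thick, 96 mm wide, and reaches from here to the lip-end wall; beneath it a flat flap has 9 mm of room above it.
- flap_inside: Grey lining of the flap's inner face, 78 x 82 mm, origin on the hinge pin. It is not to be touched by the fingers.
- pod_1: Coffee pod, orange-brown, 36 mm across, 28 mm high, in the box. Origin at its underside.
- pod_2: Coffee pod, blue, same size, in the box.
- pod_3: Coffee pod, gold, same size, in the box.
- spice_jar: Spice jar with red cap, 47 mm across, 97 mm high, standing close beside the box on its -y side. Origin at its underside.
- mug: White mug with a dark band, 92 mm across, 95 mm high. Origin at its underside.
- lemon: Lemon, 78 x 55 mm.
- can: Orange drinks can, 66 mm across, 115 mm high. Origin at its underside.
- glass: Clear drinking glass, 81 mm across, 91 mm high. Origin at its underside.
- flap_pin (a point): Middle of the steel hinge pin, parallel to the box's y, 64 mm above the worktop, at box x = -56 mm plus flap_slide. Beside the flap two white ears (5 mm thick, box x -65 to -19 mm, outer faces at y = +-55 mm) rise to 76 mm.

How it is judged:
By the outcome, as a careful person would: the job done as asked, in the order asked, and still so for the second after the job is handed in, with the robot touching nothing.
It also fails if it takes over 42 s, if anything falls off the work surface, if the arm or the gripper's body presses on something with over 40 N, if the wrist force passes 120 N, or if a joint passes its speed limit or range.

ROBOT

A 7-joint arm with a two-finger parallel gripper is mounted at the origin on a cart in front of the work surface, level with it; the furniture and walls round the work are solid. World frame = base frame: x ahead of the robot, y to its left, z up, the work surface at z = 0. Lengths are in m, angles in rad, forces in N, time in s.
With the tool pointing down it reaches from about 0.4 to 0.85 m from the base axis. Payload 10.4 kg.
Tool frame: the origin (TCP) lies midway between the tips of the shut fingers; the grasp point (between the pads) lies 19 mm behind it (manip.hold_point_z is the distance from the TCP to the grasp point, in m); z points along the fingers, y is the line along which they close (so a half turn about z gives the same grasp; the last joint's range is limited). The gripper opens to 85 mm and grips with 20 to 120 N. Pads are 22 mm wide; open, the fingers measure 114 mm over their backs; the gripper's body (76 mm by 85 mm) begins 54 mm behind the grasp point. The pads swing forward as they close: fully open they stand 13 mm farther back than shut.
Start: joints at [-1.279, 0.332, -0.065, 1.46, 0.022, 1.35, -0.088], TCP at [0.194, 0.594, 0.231] pointing down, gripper open.
Joint ranges: [-2.6, 2.6], [-0.5, 2.12], [-1.47, 1.34], [0.16, 2.42], [-1.27, 4.41], [0.06, 2.06], [-2.6, 2.6]. Speed limits (rad/s): [2.22, 2.22, 2.79, 2.79, 3.14, 3.14, 3.14].

INTERFACE

Orientations are given as a unit quaternion [x, y, z, w].
In Python, from workcell import manip, eyes, job gives the robot as it stands.
- The arm moves only by the shell command python3 -m crank 'ROWS' [FORCE]. ROWS is JSON, a list that holds one entry, the list of rows, each a list of 7 numbers: the finger opening in cm, from 0 to 8.54, then the shift along the world's x, y, z in cm, then the turn, a rotation vector about the world's x, y, z in degrees. In form: [[[hand, x, y, z, ax, ay, az], ...]]. A call has 1 to 20 rows; each row shifts and turns the commanded pose from where the row before left it; what a row does not reach is not made up. A row lasts 1/8 s, in which the tool goes at most 62.5 mm and 10.7 degrees, less where a joint would pass 70% of its speed; a pose out of reach is approached as far as the arm can. A call with a gripper value outside its range is refused whole. The fingers move at their own pace and stop on an object; FORCE is the grip in N (left out, the last holds). Time passes only in rows, so rows that do not move let the fingers close. It gives the time, the measured TCP pose, the force, the opening and the grip force at its end, in the units of the state.
- manip.get_obs(): the state, without advancing time (a new reading comes with each control period).
- eyes.camera(name): name is "scene" or "top" or "wrist"; returns (picture, depth): 384x512x3 uint8, red, green, blue; 384x512 float32, m along the optical axis (not along the pixel's ray), 0 where there is no reading.
- eyes.camera_params(name): a dict with "fx", "fy", "cx", "cy" (pixels), "dist" ([k1, k2, p1, p2, k3] as OpenCV has them; the pictures are not rectified), "world_from_camera" (4x4, takes a point from camera to world coordinates); the wrist camera has in their place "hand_eye" (4x4, takes a point from camera to tool coordinates, whose origin is the TCP and whose axes are the flange's). Camera axes: x right, y down, z forward; pixel columns grow to the right and rows downward; lengths in m; the calibration is good to about 2 mm. A picture is of the moment at which its call begins: read the wrist's pose just before it. camera_params takes no time and is no camera call.
- job.hand_in(): hands the job in; it is judged then, once.
The state is a dict: "clock": time; "joint_pos": joint angles; "joint_velocities": joint speeds; "tau": joint torques, N m; "position": TCP position; "ee_rot": TCP orientation; "ft_force": force on the tool from outside, world axes, zero at the start; "torque": the same for the moment, N m; "grip_width": opening from 0.0 (shut) to 1.0 (fully open); "grasp_force": force on a finger pad.
Only numpy, scipy, OpenCV 4.12 (cv2) and the standard library are available. Lean on these libraries where they do the work, as an engineer would, in place of code of your own. Each camera call takes 0.05 s, during which the arm holds its last target. There are 200 camera calls.

## Working session

There is one attempt and no reset: what is moved stays moved. The work goes in short steps, Python scripts to look and compute and a shell command to move; the robot and the scene stay as the last step left them, time stands still between calls to the robot, and variables do not carry over. Pictures are saved under pics/ and viewed, at most 10 in all, crops included, and the job is handed in when it is done.

```bash
mkdir -p pics; ls
python3 - <<'E'
from workcell import manip, eyes, job
import cv2, numpy as np
a,d=eyes.camera("top"); b,e=eyes.camera("scene")
np.savez("c0.npz",a=a,d=d,b=b,e=e)
cv2.imwrite("pics/top0.png",a[...,::-1]); cv2.imwrite("pics/scene0.png",b[...,::-1])
o=manip.get_obs(); print(o["clock"],o["position"],o["ee_rot"],o["grip_width"],o["joint_pos"])
for n in("top","scene"): print(eyes.camera_params(n))
E
```

```text
pics
0.1 [0.19344841 0.59396545 0.23058053] [ 1.56754403e-01  9.87637412e-01 -6.29895537e-04 -5.51354083e-05] 0.9966894543778219 [-1.27859179  0.33282536 -0.06466237  1.46086664  0.02162137  1.34986088
 -0.0884912 ]
{'fx': 435.96471749078177, 'fy': 435.96471749078177, 'cx': 260.81770530333523, 'cy': 192.79285870987903, 'dist': array([0.02988794, 0.        , 0.        , 0.        , 0.        ]), 'world_from_camera': array([[-0.02773914, -0.9962816 ,  0.08156909,  0.36491518],
       [-0.99960402,  0.02726039, -0.00697736,  0.01171234],
       [ 0.00472781, -0.08173034, -0.99664327,  1.40879551],
       [ 0.        ,  0.        ,  0.        ,  1.        ]])}
{'fx': 465.2718144243436, 'fy': 465.2718144243436, 'cx': 255.75767455129676, 'cy': 189.9991136474907, 'dist': array([-0.12872966,  0.        ,  0.        ,  0.        ,  0.        ]), 'world_from_camera': array([[ 0.70580782, -0.28220309,  0.64976668, -0.60401111],
       [-0.70838975, -0.27547888,  0.64984255, -1.0821159 ],
       [-0.00439058, -0.91895201, -0.39434492,  0.73745129],
       [ 0.        ,  0.        ,  0.        ,  1.        ]])}
```

View pics/top0.png

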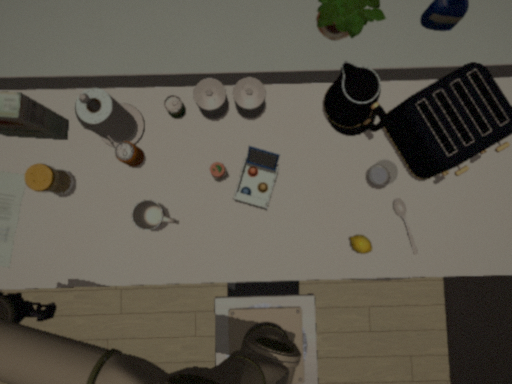

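View pics/scene0.png

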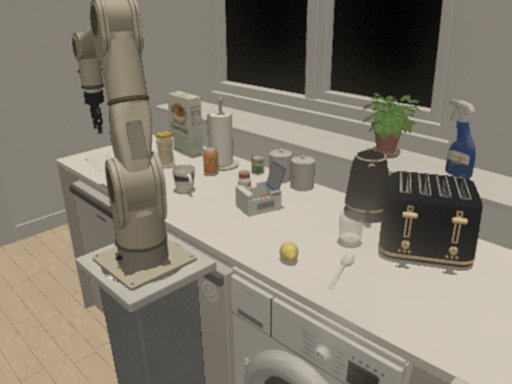

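The top view shows the box at about (258,180). The flap is at its far end (262,158), leaning away from the robot, and the jar is at (217,170). The lip end is nearest the robot, so the box's +x points back at the robot.

```bash
cat > h.py <<'E'
import numpy as np, cv2
from workcell import eyes
def cloud(name,d,T=None):
    p=eyes.camera_params(name); K=np.array([[p['fx'],0,p['cx']],[0,p['fy'],p['cy']],[0,0,1]])
    v,u=np.mgrid[:384,:512]; q=cv2.undistortPoints(np.stack([u,v],-1).reshape(-1,1,2).astype(np.float64),K,p['dist']).reshape(384,512,2)
    c=np.dstack([q*d[...,None],d]); T=p['world_from_camera'] if T is None else T
    return c@T[:3,:3].T+T[:3,3]
E
python3 - <<'E'
import numpy as np,cv2
from h import *
z=np.load("c0.npz"); P=cloud("top",z['d']); 
np.set_printoptions(precision=3,suppress=True)
for k,(r0,r1,c0,c1) in dict(box=(140,215,225,290)).items():
    im=cv2.resize(z['a'][r0:r1,c0:c1,::-1],None,fx=8,fy=8,interpolation=cv2.INTER_CUBIC)
    im=np.clip(im.astype(float)*1.6,0,255).astype(np.uint8); cv2.imwrite("pics/crop.png",im)
sub=P[135:220,195:295].reshape(-1,3); col=z['a'][135:220,195:295].reshape(-1,3).astype(int)
s=sub[(sub[:,2]>.05)&(sub[:,2]<.09)]
print(np.histogram(sub[:,2],bins=np.arange(-.01,.2,.01)))
jar=(sub[:,2]>.085)&(sub[:,1]>.1); print("jar",sub[jar].mean(0),jar.sum())
box=sub[(sub[:,2]>.045)&(sub[:,2]<.085)&(sub[:,1]<.09)]
r=cv2.minAreaRect((box[:,:2]*1000).astype(np.float32)); print(r,cv2.boxPoints(r))
lip=sub[(sub[:,2]>.072)&(sub[:,2]<.086)&(sub[:,1]<.09)&(sub[:,0]<.42)]
r=cv2.minAreaRect((lip[:,:2]*1000).astype(np.float32)); print("lip",r,len(lip),lip.mean(0))
fl=sub[(sub[:,2]>.09)&(sub[:,1]<.09)]; print("flap",len(fl),fl.min(0),fl.max(0))
Q=P.reshape(-1,3)
for (u,v) in [(209,96),(249,95),(174,106),(345,100)]: print(u,v,P[v-2:v+3,u-2:u+3].reshape(-1,3).mean(0))
E
```

```text
(array([2542, 4420,  101,   78,  126,   27,   62,  123,  233,  193,  174,
        105,   55,   50,   57,   79,   44,    0,    0,    0]), array([-0.01,  0.  ,  0.01,  0.02,  0.03,  0.04,  0.05,  0.06,  0.07,
        0.08,  0.09,  0.1 ,  0.11,  0.12,  0.13,  0.14,  0.15,  0.16,
        0.17,  0.18,  0.19]))
jar [0.548 0.134 0.098] 179
((507.5556640625, 18.81231689453125), (111.26310729980469, 134.51438903808594), 72.42981719970703) [[426.642 -13.921]
 [554.881 -54.527]
 [588.469  51.545]
 [460.23   92.152]]
lip ((0.0, 0.0), (0.0, 0.0), 0.0) 0 [nan nan nan]
flap 421 [ 0.365 -0.053  0.09 ] [0.607 0.042 1.409]
209 96 [0.766 0.15  0.125]
249 95 [0.766 0.03  0.125]
174 106 [0.754 0.266 0.07 ]
345 100 [ 0.722 -0.243  0.195]<stdin>:15: RuntimeWarning: Mean of empty slice.
  ret = um.true_divide(
```

View pics/crop.png

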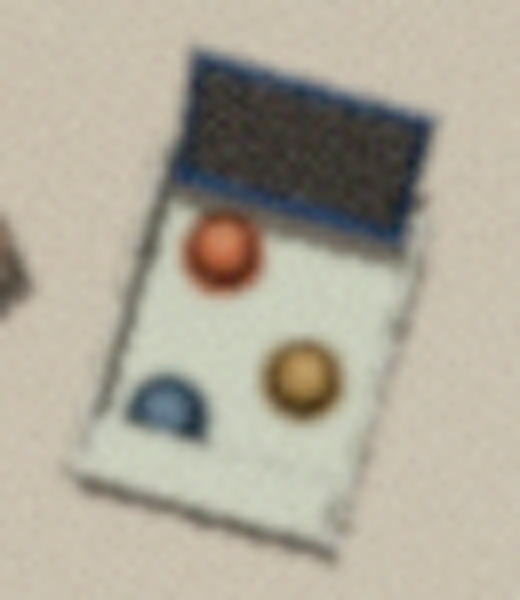

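The crop confirms the outline from the cloud. The lip is at the bottom (crop 205,500) and the hinged flap, grey face up and leaning away, is at the top. The tool yaw already matches the box (about 162°). I'll travel to a point behind the flap with the fingers shut, and check the flap angle from the saved cloud at the same time.

```bash
python3 -m crank '[[[0,3.15,-4.4,0,0,0,0],[0,3.15,-4.4,0,0,0,0],[0,3.15,-4.4,0,0,0,0],[0,3.15,-4.4,0,0,0,0],[0,3.15,-4.4,0,0,0,0],[0,3.15,-4.4,0,0,0,0],[0,3.15,-4.4,0,0,0,0],[0,3.15,-4.4,0,0,0,0],[0,3.15,-4.4,0,0,0,0],[0,3.15,-4.4,0,0,0,0],[0,3.15,-4.4,0,0,0,0],[0,3.15,-4.4,0,0,0,0],[0,3.15,-4.4,0,0,0,0],[0,3.15,-4.4,0,0,0,0],[0,0,0,0,0,0,0],[0,0,0,0,0,0,0]]]' 30
python3 - <<'E'
import numpy as np
from h import *
np.set_printoptions(precision=1,suppress=True)
z=np.load("c0.npz"); P=cloud("top",z['d'])[135:220,195:295].reshape(-1,3)
P=P[(P[:,2]>.08)&(P[:,2]<.2)&(P[:,1]<.09)]
e=np.array([-.953,.302]); o=np.array([.5097,.0181]); d=P[:,:2]-o
x=d@e*1e3; y=d@np.array([-.302,-.953])*1e3; h=P[:,2]*1e3
m=(x<-50); print(m.sum())
for a in range(80,170,10):
    k=m&(h>a)&(h<a+10); print(a,k.sum(),np.median(x[k]),y[k].min(),y[k].max()) if k.any() else 0
print("lip",np.median(h[x>50]),x.max())
E
```

```text
clock: 2.1
position: [0.6342, -0.0213, 0.2307]
ee_rot: [0.157, 0.988, 0.0, -0.001]
ft_force: [0.6, 1.6, -0.7]
grip_width: 0.004
grasp_force: 0.0
443
80 53 -59.72153372112585 -53.47128868490559 54.24605792063511
90 52 -63.2878739588124 -45.24632522504478 46.27189206985739
100 53 -67.43344991494898 -45.91265634763397 45.452565560320444
110 55 -70.91502895148324 -46.40031568009269 46.72393848550397
120 50 -74.10690335577928 -44.42764080682719 45.92257229730484
130 57 -77.71085776405393 -45.24840460374519 47.166840245665014
140 79 -81.82127097298864 -46.85114150107049 45.58540918891613
150 44 -85.78149955032745 -43.62991801092254 46.80403188456634
lip 82.20012555729805 69.2526283040536
```

The flap leans at about 110° and is centred, and the tool is 39 mm behind its edge on the centre line. Next I go down behind it and push to upright.

```bash
python3 -m crank '[[[0,0,0,-3.1,0,0,0],[0,0,0,-3.1,0,0,0],[0,0,0,-3.1,0,0,0],[0,0,0,-2.9,0,0,0],[0,0,0,0,0,0,0],[0,-0.67,0.21,0,0,0,0],[0,-0.67,0.21,0,0,0,0],[0,-0.67,0.21,0,0,0,0],[0,-0.67,0.21,0,0,0,0],[0,-0.67,0.21,0,0,0,0],[0,-0.67,0.21,0,0,0,0],[0,-0.67,0.21,0,0,0,0],[0,-0.67,0.21,0,0,0,0],[0,0,0,0,0,0,0]]]'
python3 - <<'E'
from h import *
import cv2
a,d=eyes.camera("scene"); np.savez("c1.npz",a=a,d=d)
cv2.imwrite("pics/s1.png",cv2.resize(a[130:230,190:330,::-1],None,fx=5,fy=5,interpolation=cv2.INTER_CUBIC))
E
```

```text
clock: 3.85
position: [0.5804, -0.0046, 0.1093]
ee_rot: [0.157, 0.988, 0.0, -0.0]
ft_force: [0.6, -0.5, 0.2]
grip_width: -0.0
grasp_force: 0.0
```

View pics/s1.png

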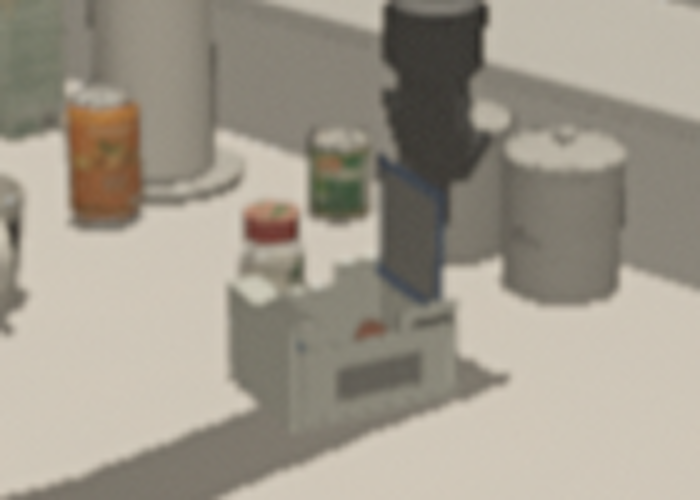

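The flap is upright (crop 410,230) with the closed fingertips behind its outer face; forces are negligible. Now I fold it along the arc.

```bash
python3 -m crank '[[[0,-0.65,0.21,0,0,0,0],[0,-0.65,0.21,0,0,0,0],[0,-0.73,0.23,-0.22,0,0,0],[0,-0.73,0.23,-0.22,0,0,0],[0,-0.47,0.15,-0.33,0,0,0],[0,-0.47,0.15,-0.33,0,0,0],[0,-0.38,0.12,-0.46,0,0,0],[0,-0.38,0.12,-0.46,0,0,0],[0,-0.25,0.08,-0.55,0,0,0],[0,-0.25,0.08,-0.55,0,0,0],[0,-0.1,0.03,-0.46,0,0,0],[0,-0.1,0.03,-0.46,0,0,0],[0,0,0,0,0,0,0]]]'
python3 - <<'E'
from h import *
import cv2
a,d=eyes.camera("scene"); np.savez("c1.npz",a=a,d=d)
b,e=eyes.camera("top")
f=lambda i,r,c,s:cv2.resize(i[r[0]:r[1],c[0]:c[1],::-1],(s,400),interpolation=cv2.INTER_CUBIC)
cv2.imwrite("pics/s2.png",np.hstack([f(a,(150,230),(220,300),400),f(b,(135,215),(220,300),400)]))
E
```

```text
clock: 5.52
position: [0.5291, 0.0115, 0.0685]
ee_rot: [0.157, 0.988, -0.0, -0.0]
ft_force: [0.8, 0.0, 1.3]
grip_width: -0.001
grasp_force: 0.5
```

View pics/s2.png

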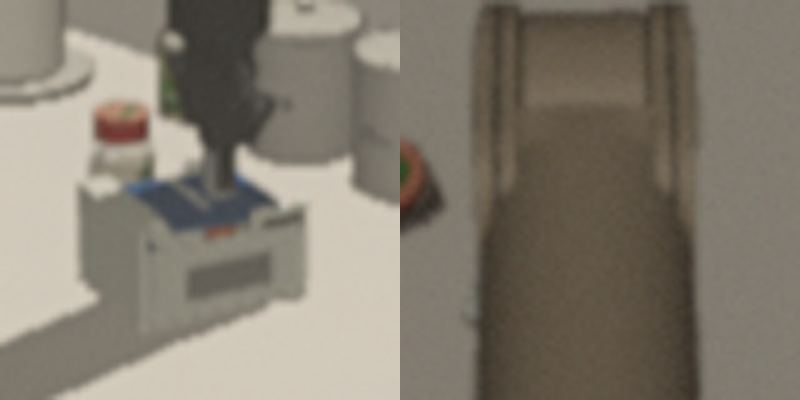

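The flap lies nearly flat under the fingertip, which is just hingeward of the rib (left half, around (205,190)). The top view is blocked by the arm. I'll press lightly and go forward to the rib.

```bash
python3 -m crank '[[[0,0,0,-0.15,0,0,0],[0,0,0,-0.15,0,0,0],[0,0,0,0,0,0,0],[0,0,0,0,0,0,0]]]'; python3 -m crank '[[[0,-0.29,0.09,0,0,0,0],[0,-0.29,0.09,0,0,0,0],[0,-0.29,0.09,0,0,0,0],[0,0,0,0,0,0,0]]]'
```

```text
clock: 6.12
position: [0.5295, 0.0114, 0.0664]
ee_rot: [0.157, 0.988, 0.0, 0.0]
ft_force: [-2.5, -0.0, 6.6]
grip_width: 0.004
grasp_force: 3.3
clock: 6.62
position: [0.5207, 0.0143, 0.0663]
ee_rot: [0.157, 0.988, 0.0, 0.0]
ft_force: [2.0, -1.2, 6.2]
grip_width: 0.0
grasp_force: 3.1
```

```bash
for i in 1; do python3 -m crank '[[[0,-0.29,0.09,0,0,0,0],[0,-0.29,0.09,0,0,0,0],[0,0,0,0,0,0,0]]]'; python3 -m crank '[[[0,-0.29,0.09,0,0,0,0],[0,-0.29,0.09,0,0,0,0],[0,0,0,0,0,0,0]]]'; python3 -m crank '[[[0,-0.29,0.09,0,0,0,0],[0,-0.29,0.09,0,0,0,0],[0,0,0,0,0,0,0]]]'; done
python3 - <<'E'
from h import *
import cv2
a,d=eyes.camera("scene"); np.savez("c3.npz",a=a,d=d)
cv2.imwrite("pics/s3.png",cv2.resize(a[150:230,220:320,::-1],None,fx=6,fy=6,interpolation=cv2.INTER_CUBIC))
E
```

```text
clock: 7.0
position: [0.5149, 0.0162, 0.0663]
ee_rot: [0.157, 0.988, 0.0, 0.0]
ft_force: [0.7, -0.8, 6.2]
grip_width: -0.001
grasp_force: 3.2
clock: 7.38
position: [0.5091, 0.018, 0.0663]
ee_rot: [0.157, 0.988, 0.0, 0.0]
ft_force: [1.3, -0.7, 7.2]
grip_width: -0.001
grasp_force: 3.2
clock: 7.75
position: [0.5033, 0.0199, 0.0663]
ee_rot: [0.157, 0.988, 0.0, 0.0]
ft_force: [1.3, -0.2, 6.6]
grip_width: -0.002
grasp_force: 3.2
```

View pics/s3.png

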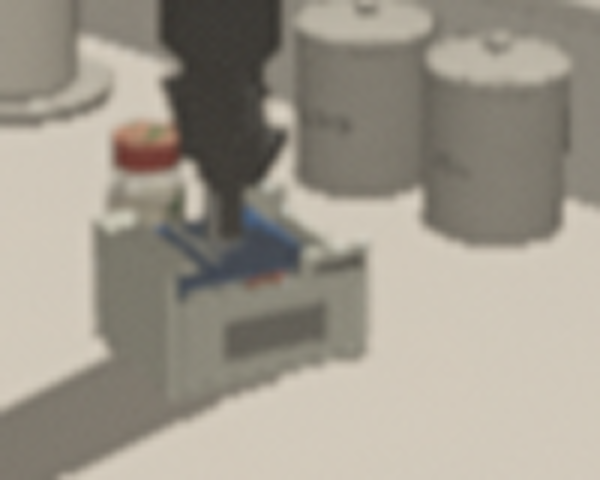

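The flap edge is at the white lip (left, about (175,260)) and the box corner (281,209 px) hasn't moved. I'll continue in small steps, watching the force.

```bash
python3 -m crank '[[[0,-0.19,0.06,0,0,0,0],[0,-0.19,0.06,0,0,0,0],[0,0,0,0,0,0,0]]]'; python3 -m crank '[[[0,-0.19,0.06,0,0,0,0],[0,0,0,0,0,0,0]]]';python3 -m crank '[[[0,-0.1,0.03,0,0,0,0],[0,0,0,0,0,0,0]]]'
python3 - <<'E'
from h import *
import cv2
a,d=eyes.camera("scene"); np.savez("c4.npz",a=a,d=d)
c=np.load("c3.npz")['a']
f=lambda a:cv2.resize(a[170:220,230:290,::-1],None,fx=6.6,fy=6.6,interpolation=cv2.INTER_CUBIC)
cv2.imwrite("pics/s4.png",np.hstack([f(c),f(a)]))
E
```

```text
clock: 8.18
position: [0.4997, 0.0209, 0.0663]
ee_rot: [0.157, 0.988, 0.0, 0.0]
ft_force: [2.6, -0.8, 5.0]
grip_width: 0.005
grasp_force: 3.0
clock: 8.43
position: [0.4978, 0.0215, 0.0662]
ee_rot: [0.157, 0.988, 0.0, 0.0]
ft_force: [2.7, -1.6, 5.2]
grip_width: 0.004
grasp_force: 2.8
clock: 8.68
position: [0.4968, 0.0217, 0.0662]
ee_rot: [0.157, 0.988, 0.0, 0.0]
ft_force: [3.5, -0.7, 4.9]
grip_width: -0.003
grasp_force: 2.7
```

View pics/s4.png

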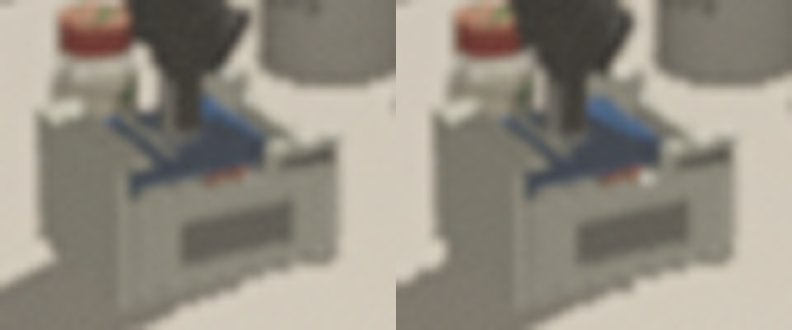

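The box is unmoved and the flap is under the lip, but how far it has slid isn't clear here. I'll check with the wrist camera.

Run:
```python
from h import *
import cv2
from workcell import manip
o=manip.get_obs()
a,d=eyes.camera("wrist"); np.savez("w.npz",a=a,d=d,p=o["position"],q=o["ee_rot"])
im=np.clip(a[...,::-1].astype(float)*1.4,0,255).astype(np.uint8)
cv2.imwrite("pics/w1.png",im); print(eyes.camera_params("wrist")["hand_eye"])
```

```text
[[-3.16611209e-04 -9.56468561e-01 -2.91835213e-01  7.49981260e-02]
 [ 9.99999710e-01 -1.00692583e-04 -7.54884325e-04  1.02586098e-03]
 [ 6.92637483e-04 -2.91835367e-01  9.56468316e-01 -1.42282441e-01]
 [ 0.00000000e+00  0.00000000e+00  0.00000000e+00  1.00000000e+00]]
```

View pics/w1.png

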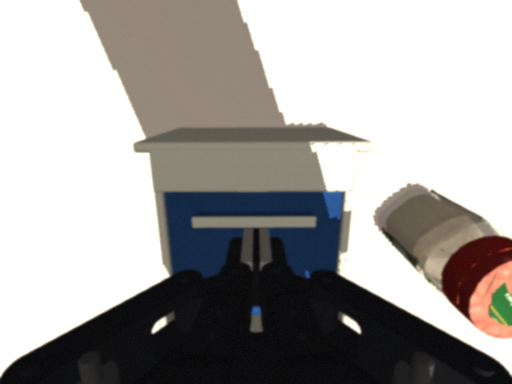

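The wrist view is clear: the lip's inner edge is at row 191, the rib cap covers rows 217–228 (columns 192–316), and the fingertips are against the rib at (255,230). I'll measure the rib-to-lip gap; it should be 15 mm when home.

```bash
cat >> h.py <<'E'
from scipy.spatial.transform import Rotation as R
def onz(pix,z,pos,q):
    p=eyes.camera_params("wrist"); K=np.array([[p['fx'],0,p['cx']],[0,p['fy'],p['cy']],[0,0,1]])
    T=np.eye(4);T[:3,:3]=R.from_quat(q).as_matrix();T[:3,3]=pos;T=T@p['hand_eye']
    u=cv2.undistortPoints(np.array([[pix]],float),K,p['dist']).ravel(); r=T[:3,:3]@[u[0],u[1],1]
    X=T[:3,3]+r*(z-T[2,3])/r[2]; d=X[:2]-[.5097,.0181]
    return np.round([d@[-.953,.302]*1e3,d@[-.302,-.953]*1e3],1)
E
python3 - <<'E'
from h import *
w=np.load("w.npz"); a=w['a'].astype(int)
for c in (215,300): print([(r,a[r,c].tolist()) for r in range(124,152,2)],[(r,a[r,c].tolist()) for r in range(187,233,1)][::2])
for n,px,z in [("lip inner",(255,191),.0795),("lip outer",(255,141),.0795),("rib lipside",(255,216.5),.0735),("rib hinge",(215,228),.0735),("rib L",(192,222),.0735),("rib R",(316,222),.0735)]: print(n,onz(px,z,w['p'],w['q']))
E
```

```text
[(124, [107, 97, 89]), (126, [104, 95, 86]), (128, [76, 72, 65]), (130, [67, 65, 57]), (132, [68, 66, 58]), (134, [67, 64, 56]), (136, [68, 66, 58]), (138, [69, 66, 58]), (140, [70, 67, 60]), (142, [86, 83, 74]), (144, [100, 96, 85]), (146, [101, 98, 87]), (148, [100, 96, 85]), (150, [100, 97, 86])] [(187, [101, 96, 86]), (189, [98, 95, 84]), (191, [71, 70, 66]), (193, [21, 34, 51]), (195, [17, 31, 51]), (197, [16, 30, 50]), (199, [13, 28, 48]), (201, [15, 30, 50]), (203, [14, 29, 50]), (205, [16, 30, 50]), (207, [14, 29, 49]), (209, [15, 29, 48]), (211, [15, 29, 47]), (213, [11, 23, 38]), (215, [26, 32, 42]), (217, [82, 80, 72]), (219, [99, 95, 84]), (221, [100, 96, 85]), (223, [99, 96, 84]), (225, [98, 93, 83]), (227, [66, 68, 68]), (229, [19, 31, 50]), (231, [17, 30, 50])]
[(124, [115, 107, 97]), (126, [100, 91, 83]), (128, [74, 69, 62]), (130, [68, 64, 57]), (132, [67, 64, 57]), (134, [68, 65, 58]), (136, [68, 66, 57]), (138, [69, 66, 59]), (140, [73, 70, 62]), (142, [89, 85, 75]), (144, [101, 98, 88]), (146, [101, 97, 87]), (148, [100, 95, 85]), (150, [101, 98, 87])] [(187, [101, 97, 86]), (189, [95, 92, 81]), (191, [61, 63, 64]), (193, [19, 30, 49]), (195, [15, 30, 49]), (197, [16, 30, 48]), (199, [16, 30, 49]), (201, [14, 28, 48]), (203, [14, 28, 49]), (205, [14, 28, 47]), (207, [16, 29, 49]), (209, [16, 29, 48]), (211, [12, 26, 45]), (213, [10, 22, 35]), (215, [34, 38, 46]), (217, [86, 83, 74]), (219, [100, 97, 86]), (221, [101, 97, 86]), (223, [100, 95, 85]), (225, [97, 93, 83]), (227, [56, 60, 62]), (229, [18, 31, 50]), (231, [15, 31, 49])]
lip inner [48.2 -0.4]
lip outer [71.7 -0.6]
rib lipside [32.8 -0.2]
rib hinge [26.5 20.4]
rib L [30.  32.1]
rib R [ 29.5 -31.4]
```

The gap is 15.4 mm, so the flap has slid about 23.6 mm. One more small push to seat it, then re-measure.

```bash
python3 -m crank '[[[0,-0.08,0.03,0,0,0,0],[0,0,0,0,0,0,0],[0,0,0,0,0,0,0]]]'
cat > m.py <<'E'
from h import *
from workcell import manip
o=manip.get_obs(); a,d=eyes.camera("wrist"); g=a.mean(2)
def cross(lo,hi):
    s=g[lo:hi,195:235].mean(1); s=np.hstack([s]); t=(s.max()+s.min())/2
    k=np.where(np.diff(s>t))[0][0]; return lo+k+(t-s[k])/(s[k+1]-s[k])
r=[cross(181,205),cross(203,222),cross(136,150)]
L=[onz((215,v),z,o["position"],o["ee_rot"])[0] for v,z in zip(r,(.0795,.0735,.0795))]
print(r,L,"gap",L[0]-L[1])
E
python3 m.py
```

```text
clock: 9.15
position: [0.496, 0.022, 0.0662]
ee_rot: [0.157, 0.988, 0.0, 0.0]
ft_force: [2.7, -1.1, 4.8]
grip_width: 0.004
grasp_force: 2.7
[np.float64(192.99905926622765), np.float64(217.6507554945055), np.float64(143.75039619651346)] [np.float64(48.2), np.float64(33.1), np.float64(71.5)] gap 15.100000000000001
```

```bash
python3 -m crank '[[[0,-0.08,0.03,0,0,0,0],[0,0,0,0,0,0,0],[0,0,0,0,0,0,0]]]'; python3 m.py;  python3 -m crank '[[[0,-0.08,0.03,0,0,0,0],[0,0,0,0,0,0,0],[0,0,0,0,0,0,0]]]'; python3 m.py
```

```text
clock: 9.57
position: [0.4953, 0.0223, 0.0662]
ee_rot: [0.157, 0.988, 0.0, 0.0]
ft_force: [4.0, -1.2, 4.6]
grip_width: 0.001
grasp_force: 3.2
[np.float64(194.4897643877945), np.float64(219.11068165846802), np.float64(145.42579810181192)] [np.float64(48.3), np.float64(33.1), np.float64(71.5)] gap 15.199999999999996
clock: 10.0
position: [0.4952, 0.0223, 0.0663]
ee_rot: [0.157, 0.988, 0.0, 0.001]
ft_force: [5.9, -2.5, 2.9]
grip_width: -0.003
grasp_force: 4.5
[np.float64(194.74967880085654), np.float64(219.23975409836066), np.float64(145.8186274509804)] [np.float64(48.3), np.float64(33.1), np.float64(71.5)] gap 15.199999999999996
```

The force climbed to 6.4 N with no further motion and the gap steady at 15 mm, so the flap is at its stop and the box hasn't moved. Now I ease off, lift and move clear.

```bash
python3 -m crank '[[[0,0.15,-0.05,0,0,0,0],[0,0,0,0.3,0,0,0],[0,0,0,0.8,0,0,0],[0,0,0,1.5,0,0,0],[0,0,0,3,0,0,0],[0,0,0,4,0,0,0],[0,0,0,4,0,0,0],[0,0,0,4,0,0,0],[0,-3,5,0,0,0,0],[0,-3,5,0,0,0,0],[0,-3,5,0,0,0,0],[0,-3,5,0,0,0,0],[0,-3,5,0,0,0,0],[0,0,0,0,0,0,0],[0,0,0,0,0,0,0],[0,0,0,0,0,0,0],[0,0,0,0,0,0,0],[0,0,0,0,0,0,0]]]'
python3 - <<'E'
from h import *
a,d=eyes.camera("top"); b,e=eyes.camera("scene"); z=np.load("c0.npz")
P=cloud("top",d)[135:220,195:295].reshape(-1,3)
box=P[(P[:,2]>.045)&(P[:,2]<.1)&(P[:,1]<.1)]
r=cv2.minAreaRect((box[:,:2]*1000).astype(np.float32)); print(r,cv2.boxPoints(r),box[:,2].max())
f=lambda i,r,c:cv2.resize(i[r:r+85,c:c+85,::-1],(400,400),interpolation=cv2.INTER_CUBIC)
cv2.imwrite("pics/end.png",np.hstack([f(a,135,210),f(b,145,225)]))
E
```

```text
clock: 12.3
position: [0.3459, 0.2717, 0.2419]
ee_rot: [0.157, 0.988, 0.0, -0.0]
ft_force: [-0.6, 0.9, -0.2]
grip_width: -0.001
grasp_force: 0.0
((507.5446472167969, 18.855255126953125), (110.68665313720703, 135.05052185058594), 71.98563385009766) [[426.2143   -12.892532]
 [554.64453  -54.65764 ]
 [588.875     50.603043]
 [460.44476   92.36815 ]] 0.086381170536177
```

View pics/end.png

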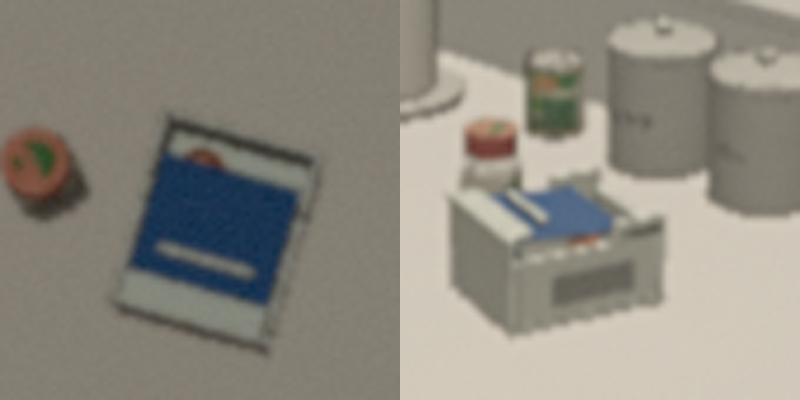

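The flap lies flat with its edge under the lip (left half, around (215,270)). The box is where it started to within 0.1 mm, the jar is still standing, and the robot is clear.

```bash
python3 -c "from workcell import job; print(job.hand_in())"
```

```text
the job is handed in; nothing more can be done
None
```

The pod box is closed: the flap is folded down and pushed to its stop beneath the lip, it stayed there when I let go, the box did not move, and I handed the job in at about 12.4 s with the arm clear.

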